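Put the spacer rings back on their storage posts

TASK

Put the three round steel spacer rings back on their storage posts: the largest ring on the post with the largest base, the middle one on the middle-sized base, the smallest on the smallest base. Lower each ring over the rod until it lies flat on the base and let go there, without dropping it. Leave the hexagon nut, the solid disc and the square plate where they lie.

Things in the scene. Friction and masses are not known exactly. Their poses are not given: they have to be found in the camera images.
- ring_large_mid (a point): the largest round spacer ring: bright steel, outside diameter 60 mm, round hole of 38 mm, 20 mm tall, about 266 g, lying flat and loose on the bench. The point is its centre, half-way up (10 mm above its underside); its z axis is the ring's axis.
- ring_medium_mid (a point): the middle-sized round spacer ring: bright steel, outside diameter 49 mm, round hole of 31 mm, 20 mm tall, about 178 g, lying flat and loose on the bench. The point is its centre, half-way up (10 mm above its underside); its z axis is the ring's axis.
- ring_small_mid (a point): the smallest round spacer ring: bright steel, outside diameter 38 mm, round hole of 26 mm, 20 mm tall, about 95 g, lying flat and loose on the bench. The point is its centre, half-way up (10 mm above its underside); its z axis is the ring's axis.
- post_large: storage post with the largest round base, fixed to the bench: dark steel base 96 mm in diameter and 6 mm thick with one upright steel rod 10 mm in diameter in its middle, round-tipped, its top 51 mm above the bench. Origin: centre of the base's underside, at bench height; z points up along the rod.
- post_medium: storage post with the middle-sized round base, fixed to the bench: dark steel base 78 mm in diameter and 6 mm thick with one upright steel rod 10 mm in diameter in its middle, round-tipped, its top 51 mm above the bench. Origin: centre of the base's underside, at bench height; z points up along the rod.
- post_small: storage post with the smallest round base, fixed to the bench: dark steel base 60 mm in diameter and 6 mm thick with one upright steel rod 10 mm in diameter in its middle, round-tipped, its top 51 mm above the bench. Origin: centre of the base's underside, at bench height; z points up along the rod.
- hex_nut_mid (a point): loose bright steel hexagon nut, 46 mm across flats, 22 mm tall, with a hole; not to be moved. The point is its centre, half-way up.
- disc_mid (a point): loose solid bright steel disc without a hole, 49 mm in diameter, 18 mm tall; not to be moved. The point is its centre, half-way up.
- square_plate_mid (a point): loose bright steel square plate, 50 by 50 mm, 12 mm thick, with a round hole of 26 mm; not to be moved. The point is its centre, half-way up.
There are look-alikes about, which are no part of the job. What is shaped like the part that bears ring_large_mid but black or blue is not meant.

How it is judged (in metres and radians):
At the end, for the whole second after the job is handed in: Each ring is round its own post's rod (centre within 16, 12.5, 10 mm of its axis for large, middle, small: the hole's play), flat on the base (centre 13 to 19 mm above the bench, level within 0.1 rad), at rest; nut, disc and square plate within 20 mm of their start (horizontal distance between ring_large_mid and post_large below 0.016 m and z of ring_large_mid in the frame of post_large between 0.013 and 0.019 m and angle between the z axis of ring_large_mid and the z axis of post_large, either way round below 0.1 rad and linear speed of each of ring_large, ring_medium, ring_small below 0.02 m/s and angular speed of each of ring_large, ring_medium, ring_small below 0.3 rad/s and horizontal distance between ring_medium_mid and post_medium below 0.0125 m and z of ring_medium_mid in the frame of post_medium between 0.013 and 0.019 m and angle between the z axis of ring_medium_mid and the z axis of post_medium, either way round below 0.1 rad and horizontal distance between ring_small_mid and post_small below 0.01 m and z of ring_small_mid in the frame of post_small between 0.013 and 0.019 m and angle between the z axis of ring_small_mid and the z axis of post_small, either way round below 0.1 rad and distance of each of hex_nut_mid, disc_mid, square_plate_mid from where it was at the start of the episode below 0.02 m); the robot touches nothing.
It fails at once if a ring is dropped (it moves faster than 0.6 m/s while the fingers do not hold it) ((linear speed of ring_large above 0.6 m/s and contact force between ring_large and the fingers below 0.05 N) or (linear speed of ring_medium above 0.6 m/s and contact force between ring_medium and the fingers below 0.05 N) or (linear speed of ring_small above 0.6 m/s and contact force between ring_small and the fingers below 0.05 N)).
It fails at once if the hexagon nut, the solid disc or the square plate is shifted by more than 20 mm (distance of any of hex_nut_mid, disc_mid, square_plate_mid from where it was at the start of the episode above 0.02 m).
It also fails if it takes over 88 s, if anything falls off the work surface, if the arm or the gripper's body presses on something with over 40 N, if the wrist force passes 120 N, or if a joint passes its speed limit or range.

ROBOT

A 6-joint arm with a two-finger parallel gripper is mounted at the origin on the work surface. World frame = base frame: x ahead of the robot, y to its left, z up, the work surface at z = 0. Lengths are in mm, angles in rad, forces in N, time in s.
With the tool pointing down it reaches from about 275 to 1000 mm from the base axis. Payload 8.4 kg.
Tool frame: the origin (TCP) lies at the very end of the fingers, on their centre line; the grasp point (between the pads) lies 19 mm behind it; z points along the fingers, x is the direction in which the jaws open and shut, and the axes are right-handed (so a half turn about z gives the same grasp; the last joint's range is limited). The gripper opens to 85 mm and grips with 20 to 120 N. Pads are 22 mm wide; open, the fingers measure 114 mm over their backs; the gripper's body (76 mm by 85 mm) begins 54 mm behind the grasp point. The pads swing forward as they close: fully open they stand 13 mm farther back than shut.
Start: joints at [1.338, 0.353, 1.633, -0, 1.155, -0.002], TCP at [142.971, 608.43, 231.281] pointing down, gripper open.
Joint ranges: [-2.63, 2.63], [-0.92, 2.1], [0.06, 2.66], [-1.3, 4.44], [0, 2.69], [-3.02, 3.02]. Speed limits (rad/s): [2.22, 2.22, 2.79, 3.14, 3.14, 3.14].

INTERFACE

Orientations are given as [roll, pitch, yaw] about the fixed x, y, z axes, in that order (R = Rz(yaw) Ry(pitch) Rx(roll)).
In Python, from rig import r gives the robot as it stands. The module is installed in compiled form; this text tells all that it offers.
- The arm moves only by the tool apply_moves, never from a script. Its argument "targets" is a list that holds one entry, the list of rows, each a list of 7 numbers: the gripper's target within -1 to 1 (fully open at 1, half-way at 0, shut at -1), then the shift along the tool's x, y, z in cm, then the turn, a rotation vector about the tool's x, y, z in degrees. A call has 1 to 8 rows; each row is the pose to reach, as a shift and turn from the pose measured when the call began, along the tool's axes at that moment; what a row does not reach only later rows make up. A row lasts 1/10 s, in which the tool goes at most 50 mm and 8.59 degrees, less where a joint would pass 70% of its speed; a pose out of reach is approached as far as the arm can. A call with a gripper value outside its range is refused whole. The fingers move at their own pace and stop on an object; "newtons" is the grip in N (left out, the last holds). Time passes only in rows, so rows that repeat a pose let the fingers close. It gives the time, the measured TCP pose, the force and the opening at its end, in the units of the state.
- r.sense(): the state, without advancing time (a new reading comes with each control period).
- r.grab_frame(name): name is "scene" or "top"; returns a dict with "pixels" (480x640x3 uint8, red, green, blue), "fov_y" (degrees; the focal length in pixels is half the picture's height over the tangent of half this angle, whatever the lens; pixels are square), "cx", "cy" (the principal point, pixels), "D" ([k1, k2, p1, p2, k3] as OpenCV has them; the pictures are not rectified), "R" (3x3) and "t" (3): a world point X has camera coordinates R X + t. Camera axes: x right, y down, z forward; pixel columns grow to the right and rows downward; lengths in mm; the calibration is good to about 2 mm. A picture is of the moment at which its call begins. There is no depth.
- r.sign_off(): hands the job in, once; it reports no verdict.
The state is a dict: "clock": time; "qpos": joint angles; "qvel": joint speeds; "joint_efforts": joint torques, N m; "eef_pos": TCP position; "tcp_rot": TCP orientation; "contact_force": force on the tool from outside, world axes, zero at the start; "wrist_torque": the same for the moment, N m; "opening": opening from 0.0 (shut) to 1.0 (fully open).
Only numpy, scipy, OpenCV 4.12 (cv2) and the standard library are available. Lean on these libraries where they do the work, as an engineer would, in place of code of your own. Each camera call takes 0.05 s, during which the arm holds its last target. There are 200 camera calls.

## Working session

There is one attempt and no reset: what is moved stays moved. The work goes in short steps, Python scripts to look and compute and a tool call to move; the robot and the scene stay as the last step left them, time stands still between calls to the robot, and variables do not carry over. Pictures are saved under pics/ and viewed, about 12 in all and at most 16, crops included, and the job is handed in when it is done.

Besides the shell and the picture viewer there is one more tool, called after "Call:" as name(argument=value, ...) on one line, values as JSON. apply_moves: Moves the arm, as the interface text tells. Its arguments: {"type":"object","properties":{"targets":{"type":"array"},"newtons":{"type":"number"}},"required":["targets"]}

```bash
mkdir -p pics
python3 - <<'E'
from rig import r
import cv2
print(r.sense())
for n in("scene","top"):
    f=r.grab_frame(n); cv2.imwrite(f"pics/{n}0.png",f["pixels"][:,:,::-1])
    print(n,{k:v for k,v in f.items() if k!="pixels"})
E
```

```text
{'clock': 0.0, 'qpos': array([ 1.33758682e+00,  3.53675270e-01,  1.63412970e+00,  8.81147560e-06,
        1.15517073e+00, -2.39033721e-03]), 'qvel': array([ 0.00139568, -0.00134541, -0.00177625, -0.00028447, -0.00012951,
        0.00100181]), 'joint_efforts': array([-1.95203676e-03, -6.05255556e+01, -3.42059934e+01, -9.69814505e-05,
        9.61237791e-03, -1.24045457e-06]), 'eef_pos': array([142.86832078, 607.97395054, 230.54662599]), 'tcp_rot': array([-3.14158129e+00,  1.38302414e-03,  1.33997360e+00]), 'contact_force': array([0.00541523, 0.26082049, 0.20587916]), 'wrist_torque': array([0.00863695, 0.05654923, 0.00798945]), 'opening': 1.0013898249324678}
scene {'fov_y': 48.85899108740992, 'cx': 315.5589200864834, 'cy': 239.66702019297873, 'D': array([-0.12560006,  0.        ,  0.        ,  0.        ,  0.        ]), 'R': array([[-0.86185373,  0.50686487, -0.0172089 ],
       [ 0.27636784,  0.44093297, -0.85393145],
       [-0.42523989, -0.74072   , -0.52010088]]), 't': array([ 415.95562584,  -88.61655694, 1114.55850019])}
top {'fov_y': 53.98258971420081, 'cx': 316.5878224464051, 'cy': 234.71280433724942, 'D': array([-0.12103358,  0.        ,  0.        ,  0.        ,  0.        ]), 'R': array([[ 0.01782192, -0.99981478, -0.00726579],
       [-0.9818917 , -0.01613072, -0.18875508],
       [ 0.18860291,  0.01049819, -0.98199732]]), 't': array([ -1.36116773, 469.661196  , 759.49763217])}
```

View pics/top0.png

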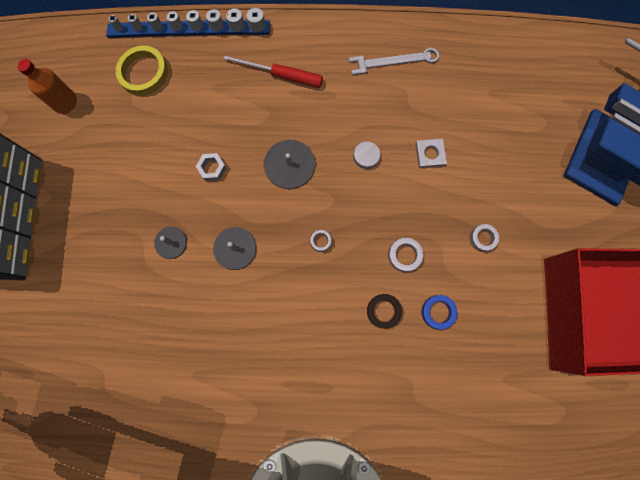

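View pics/scene0.png

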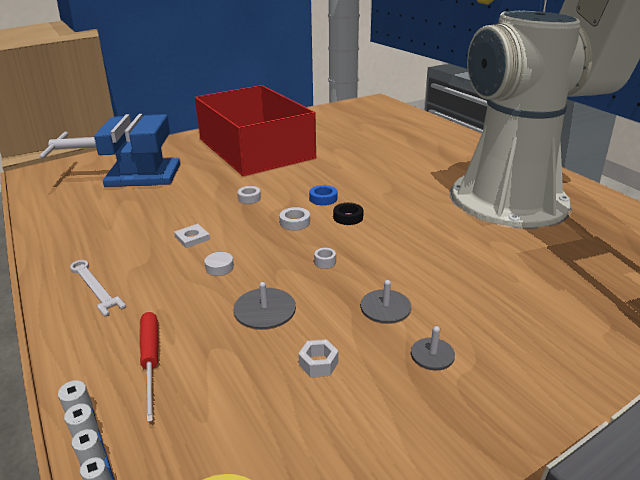

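Candidates in the top view: bright rings small (321,240), large (406,254) and medium (485,237). Possible confusions are the black ring (384,311), blue ring (440,312), nut (210,166), disc (367,154), square plate (431,153) and yellow ring (141,70). Posts: large (290,163), medium (235,248), small (171,242). I'll pick by brightness and measured diameter.

```bash
cat > h.py <<'E'
from rig import r
import cv2, numpy as np
def cast(f,uv,z):
    fl=240/np.tan(np.radians(f["fov_y"]/2)); K=np.array([[fl,0,f["cx"]],[0,fl,f["cy"]],[0,0,1]])
    p=cv2.undistortPoints(np.float64(uv).reshape(-1,1,2),K,f["D"]).reshape(-1,2)
    d=np.c_[p,np.ones(len(p))]@f["R"]; C=-f["R"].T@f["t"]
    return C[:2]+d[:,:2]*((z-C[2])/d[:,2])[:,None]
def find(f,mask,seed,z):
    cs,_=cv2.findContours(mask,cv2.RETR_EXTERNAL,cv2.CHAIN_APPROX_NONE)
    c=max(cs,key=lambda c:cv2.pointPolygonTest(cv2.convexHull(c),seed,True))
    w=cast(f,cv2.convexHull(c).reshape(-1,2),z).astype(np.float32)
    e=cv2.fitEllipse(w); return np.round(e[0],1),np.round(e[1],1)
def masks(f):
    hsv=cv2.cvtColor(f["pixels"],cv2.COLOR_RGB2HSV); s,v=hsv[...,1],hsv[...,2]
    return ((s<60)&(v>110)).astype(np.uint8),((s<75)&(v>35)).astype(np.uint8)
SE={"top":dict(L=(406,254),M=(485,237),S=(321,240),pL=(290,163),pM=(235,248),pS=(171,242)),
 "scene":dict(L=(294,218),M=(249,194),S=(325,258),pL=(264,308),pM=(385,306),pS=(433,353))}
E
python3 - <<'E'
from h import *
f={n:r.grab_frame(n) for n in("top","scene")}
for n in f:
    b,g=masks(f[n])
    for k,s in SE[n].items(): print(n,k,*find(f[n],g if k[0]=='p' else b,s,3 if k[0]=='p' else 10))
# rod tips in scene: cast tip to z=51
print(cast(f["scene"],[(263.5,283),(387.5,281),(436,327)],51).round(1))
im=f["top"]["pixels"][200:290,140:520,::-1]
cv2.imwrite("pics/crop1.png",cv2.resize(im,None,fx=2.1,fy=2.1,interpolation=2))
E
```

```text
top L [ 444.5 -152.3] [59.2 60.3]
top M [ 477.7 -297.8] [48.3 48.8]
top S [4.673e+02 2.000e-01] [36.9 37.6]
top pL [611.5  60.5] [94.7 95.1]
top pM [451.3 154.6] [76.4 77.2]
top pS [459.4 273.4] [58.4 59.2]
scene L [ 440.5 -153. ] [63.5 94.9]
scene M [ 473.7 -298.5] [51.8 90.7]
scene S [463.2  -1.8] [40.1 68.3]
scene pL [607.4  55.4] [ 92.5 114.8]
scene pM [441.6 146. ] [ 75.9 110. ]
scene pS [448.6 265.4] [59.2 91.4]
[[608.8  63.9]
 [450.  156.6]
 [458.3 273.9]]
```

View pics/crop1.png

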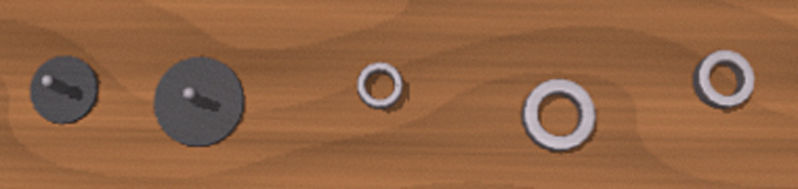

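The crop shows the rings at top (321,240), (406,254) and (485,237). Their fitted diameters are about 37, 60 and 48.5 mm, which confirms S, L and M. The sidewalls look dark, so the mask follows the top faces, and I'll correct the centres to z=20. The small ring goes first, using yaw 90° so that tool x=+Y, y=+X and z=down.

Call:
apply_moves(targets=[[[1,-12.95,11.3,2.5,0,0,-4],[1,-25.9,22.6,5,0,0,-8],[1,-38.9,34,8,0,0,-13.2],[1,-51.8,45.3,11,0,0,-13.2],[1,-51.8,45.3,11,0,0,-13.2],[1,-51.8,45.3,11,0,0,-13.2],[1,-51.8,45.3,11,0,0,-13.2],[1,-51.8,45.3,11,0,0,-13.2]]], newtons=40)

```text
clock: 1.0
eef_pos: [328.4, 257.6, 168.8]
tcp_rot: [3.141, 0.0, 1.571]
contact_force: [1.3, 0.1, -1.1]
opening: 0.998
```

Call:
apply_moves(targets=[[[0.3,-25.7,13.7,6.9,0,0,0],[0.3,-25.7,13.7,6.9,0,0,0],[0.3,-25.7,13.7,6.9,0,0,0],[0.3,-25.7,13.7,6.9,0,0,0],[0.3,-25.7,13.7,6.9,0,0,0],[0.3,-25.7,13.7,6.9,0,0,0],[0.3,-25.7,13.7,6.9,0,0,0],[0.3,-25.7,13.7,6.9,0,0,0]]])

```text
clock: 1.8
eef_pos: [465.3, -0.4, 99.6]
tcp_rot: [-3.141, 0.0, 1.568]
contact_force: [0.7, -0.0, -0.2]
opening: 0.65
```

Run:
```python
from h import *
s=r.sense(); print(s["eef_pos"],s["tcp_rot"],s["opening"])
f=r.grab_frame("scene"); cv2.imwrite("pics/s1.png",f["pixels"][:,:,::-1])
```

```text
[ 4.65321166e+02 -4.27428023e-01  9.95558615e+01] [-3.14077641e+00  2.90487359e-04  1.56786700e+00] 0.6495372939499873
```

View pics/s1.png

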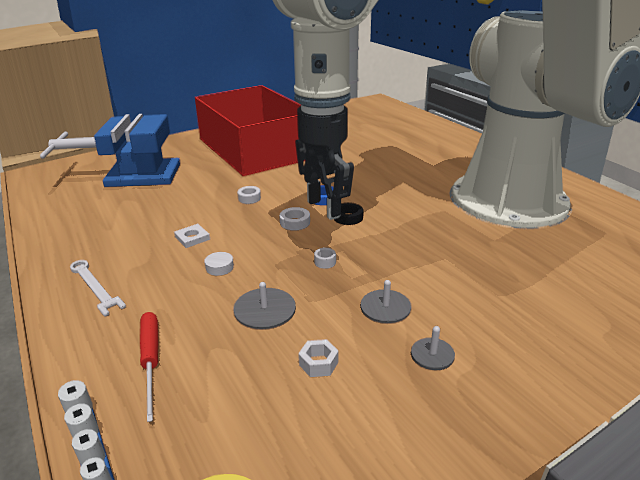

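The gripper hangs above the small ring (325,258) and is clear of everything else. Next: descend and close.

Call:
apply_moves(targets=[[[0.3,0,0,3,0,0,0],[0.3,0,0,6,0,0,0],[0.3,0,0,8,0,0,0],[0.3,0,0,9.3,0,0,0],[0.3,0,0,9.5,0,0,0],[-0.5,0,0,9.5,0,0,0],[-0.5,0,0,9.5,0,0,0],[-0.5,0,0,9.5,0,0,0]]])

```text
clock: 2.65
eef_pos: [465.6, 0.7, 5.8]
tcp_rot: [3.141, 0.0, 1.57]
contact_force: [-0.6, 1.4, 1.6]
opening: 0.424
```

Call:
apply_moves(targets=[[[-0.5,0,0,0,0,0,0],[-0.5,0,0,0,0,0,0],[-0.5,0,0,0,0,0,0],[-0.5,0,0,0,0,0,0]]])

```text
clock: 3.05
eef_pos: [465.6, 0.6, 5.8]
tcp_rot: [3.14, 0.0, 1.57]
contact_force: [0.7, 0.7, -0.4]
opening: 0.425
```

Call:
apply_moves(targets=[[[-0.5,0,0,-1,0,0,0],[-0.5,0,0,-3,0,0,0],[-0.5,0,0,-6,0,0,0],[-0.5,0,0,-9,0,0,0],[-0.5,5,0,-9,0,0,0],[-0.5,9,0,-9,0,0,0],[-0.5,13,0,-9,0,0,0],[-0.5,17,0,-9,0,0,0]]])

```text
clock: 3.85
eef_pos: [465.6, 172.1, 96.7]
tcp_rot: [3.14, -0.0, 1.569]
contact_force: [0.6, -1.3, -1.7]
opening: 0.424
```

Run:
```python
from h import *
f=r.grab_frame("scene"); cv2.imwrite("pics/s2.png",cv2.resize(f["pixels"][80:380,220:540,::-1],None,fx=2,fy=2))
t=r.grab_frame("top")
# rod tips in the top view: brightest blob on each base
g=cv2.cvtColor(t["pixels"],cv2.COLOR_RGB2GRAY)
for k in("pL","pM","pS"):
    u,v=SE["top"][k]; w=g[v-14:v+6,u-18:u+8]; ys,xs=np.where(w>130)
    if len(xs): c=(xs.mean()+u-18,ys.mean()+v-14); print(k,len(xs),c,cast(t,[c],49).round(1))
```

```text
pL 17 (np.float64(287.2352941176471), np.float64(154.76470588235293)) [[611.4  60.9]]
pS 449 (np.float64(166.543429844098), np.float64(236.79064587973275)) [[460.9 264.9]]
```

View pics/s2.png

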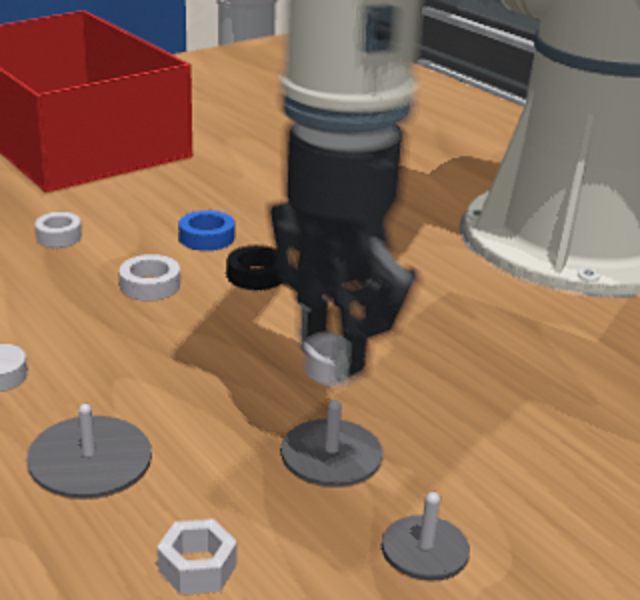

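The ring is held level between the pads at crop (328,358). Next it goes over the small post, with the TCP at (459, 273).

Call:
apply_moves(targets=[[[-0.5,4,-0.3,0,0,0,0],[-0.5,7,-0.6,0,0,0,0],[-0.5,9,-0.6,0,0,0,0],[-0.5,10.1,-0.6,0,0,0,0],[-0.5,10.1,-0.6,0,0,0,0],[-0.5,10.1,-0.6,0,0,0,0],[-0.5,10.1,-0.6,2,0,0,0],[-0.5,10.1,-0.6,2,0,0,0]]])

```text
clock: 4.75
eef_pos: [458.9, 273.6, 75.3]
tcp_rot: [-3.142, 0.001, 1.572]
contact_force: [-0.3, -0.3, -1.7]
opening: 0.426
```

Run:
```python
from h import *
print(r.sense()["eef_pos"])
f=r.grab_frame("scene"); cv2.imwrite("pics/s3.png",cv2.resize(f["pixels"][230:390,330:530,::-1],None,fx=3.5,fy=3.5))
```

```text
[458.86319745 273.59214318  75.34802564]
```

View pics/s3.png

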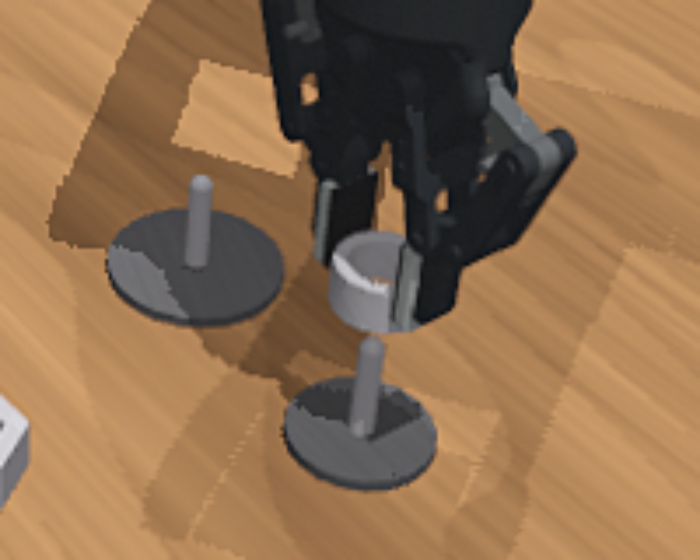

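The ring at crop (376,285) lies on the extended rod line from (363,435) through (371,345). Lowering it now.

Call:
apply_moves(targets=[[[-0.5,0,0,1.2,0,0,0],[-0.5,0,0,2.4,0,0,0],[-0.5,0,0,3.6,0,0,0],[-0.5,0,0,4.8,0,0,0],[-0.5,0,0,5.7,0,0,0],[-0.5,0,0,6.2,0,0,0],[-0.5,0,0,6.3,0,0,0],[-0.5,0,0,6.3,0,0,0]]])

```text
clock: 5.6
eef_pos: [459.3, 274.0, 13.1]
tcp_rot: [3.141, 0.0, 1.572]
contact_force: [0.3, 0.3, -0.7]
opening: 0.426
```

Call:
apply_moves(targets=[[[-0.5,0,0,0.15,0,0,0],[-0.5,0,0,0.2,0,0,0],[-0.5,0,0,0.2,0,0,0],[-0.5,0,0,0.2,0,0,0]]])

```text
clock: 6.0
eef_pos: [459.7, 274.3, 11.7]
tcp_rot: [3.14, -0.0, 1.572]
contact_force: [-1.3, -0.9, 6.0]
opening: 0.419
```

Call:
apply_moves(targets=[[[0.2,0,0,0,0,0,0],[0.2,0,0,0,0,0,0],[0.2,0,0,0,0,0,0],[0.2,0,0,-2,0,0,0],[0.2,0,0,-5,0,0,0],[0.2,0,0,-9,0,0,0],[0.2,0,0,-9,0,0,0]]])

```text
clock: 6.7
eef_pos: [462.3, 275.9, 106.1]
tcp_rot: [3.134, -0.004, 1.572]
contact_force: [1.4, 0.5, -0.8]
opening: 0.597
```

Run:
```python
from h import *
print(r.sense()["eef_pos"])
f=r.grab_frame("scene"); cv2.imwrite("pics/s4.png",cv2.resize(f["pixels"][230:390,330:530,::-1],None,fx=3,fy=3))
```

```text
[462.34227982 275.86100968 106.07667648]
```

View pics/s4.png

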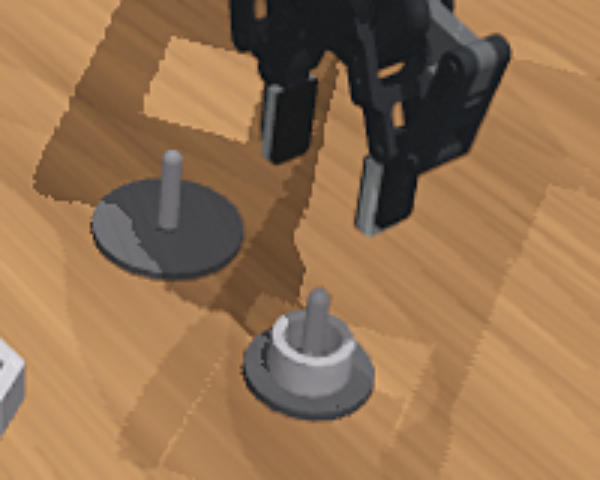

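The small ring lies flat on its base around the rod at crop (313,355). The medium ring is next.

Call:
apply_moves(targets=[[[0.6,-4,0.1,0,0,0,0],[0.6,-9,0.2,0,0,0,0],[0.6,-14,0.3,0,0,0,0],[0.6,-19,0.4,0,0,0,0],[0.6,-24,0.5,0,0,0,0],[0.6,-29,0.6,0,0,0,0],[0.6,-32,0.7,0,0,0,0],[0.6,-33,0.7,0,0,0,0]]])

```text
clock: 7.55
eef_pos: [467.8, -57.2, 102.1]
tcp_rot: [3.137, -0.003, 1.569]
contact_force: [-0.4, 0.6, 0.2]
opening: 0.797
```

Call:
apply_moves(targets=[[[0.6,-5,0.2,0,0,0,0],[0.6,-10,0.4,0,0,0,0],[0.6,-15,0.6,0,0,0,0],[0.6,-19,0.8,0,0,0,0],[0.6,-22,0.8,0,0,0,0],[0.6,-23.7,0.8,0,0,0,0],[0.6,-23.7,0.8,0,0,0,0],[0.6,-23.7,0.8,0,0,0,0]]])

```text
clock: 8.35
eef_pos: [475.0, -292.9, 100.8]
tcp_rot: [3.139, -0.004, 1.569]
contact_force: [-0.6, 1.5, -1.1]
opening: 0.799
```

Call:
apply_moves(targets=[[[0.6,-0.1,0.1,3,0,0,0],[0.6,-0.1,0.1,6,0,0,0],[0.6,-0.1,0.1,8,0,0,0],[0.6,-0.1,0.1,9.3,0,0,0],[0.6,-0.1,0.1,9.7,0,0,0],[0.6,-0.1,0.1,9.7,0,0,0],[-0.3,-0.1,0.1,9.7,0,0,0],[-0.3,-0.1,0.1,9.7,0,0,0]]])

```text
clock: 9.15
eef_pos: [477.0, -293.8, 5.3]
tcp_rot: [3.137, -0.003, 1.569]
contact_force: [-0.6, 2.7, 5.3]
opening: 0.557
```

Call:
apply_moves(targets=[[[-0.3,0,0,0,0,0,0],[-0.3,0,0,0,0,0,0],[-0.3,0,0,0,0,0,0],[-0.3,0,0,0,0,0,0],[-0.3,0,0,0,0,0,0]]])

```text
clock: 9.65
eef_pos: [477.0, -293.8, 5.4]
tcp_rot: [3.137, -0.003, 1.569]
contact_force: [0.1, 0.3, 0.6]
opening: 0.558
```

Call:
apply_moves(targets=[[[-0.3,0,0,-1,0,0,0],[-0.3,0,0,-3,0,0,0],[-0.3,0,0,-6,0,0,0],[-0.3,2,0,-9,0,0,0],[-0.3,6,-0.3,-9.3,0,0,0],[-0.3,10,-0.6,-9.3,0,0,0],[-0.3,14,-0.8,-9.3,0,0,0],[-0.3,18,-1,-9.3,0,0,0]]])

```text
clock: 10.45
eef_pos: [466.7, -112.8, 99.7]
tcp_rot: [3.136, -0.003, 1.568]
contact_force: [1.7, 0.2, -1.2]
opening: 0.557
```

Call:
apply_moves(targets=[[[-0.3,4,-0.3,0,0,0,0],[-0.3,8,-0.6,0,0,0,0],[-0.3,12,-0.9,0,0,0,0],[-0.3,16,-1.2,0,0,0,0],[-0.3,19,-1.4,0,0,0,0],[-0.3,21,-1.5,0,0,0,0],[-0.3,22,-1.5,0,0,0,0],[-0.3,22,-1.5,0,0,0,0]]])

```text
clock: 11.25
eef_pos: [452.5, 108.0, 100.6]
tcp_rot: [3.136, -0.003, 1.57]
contact_force: [0.2, 0.2, -1.6]
opening: 0.555
```

Call:
apply_moves(targets=[[[-0.3,2,0,0,0,0,0],[-0.3,4,-0.1,0,0,0,0],[-0.3,4.6,-0.2,1,0,0,0],[-0.3,4.6,-0.2,2.2,0,0,0],[-0.3,4.6,-0.2,2.5,0,0,0],[-0.3,4.6,-0.2,2.5,0,0,0]]])

```text
clock: 11.85
eef_pos: [449.8, 152.9, 74.7]
tcp_rot: [3.138, -0.002, 1.569]
contact_force: [0.3, 0.2, -1.0]
opening: 0.561
```

Run:
```python
from h import *
print(r.sense()["eef_pos"])
f=r.grab_frame("scene"); cv2.imwrite("pics/s5.png",cv2.resize(f["pixels"][220:360,300:480,::-1],None,fx=3.5,fy=3.5))
```

```text
[449.83085878 152.91208913  74.66389685]
```

View pics/s5.png

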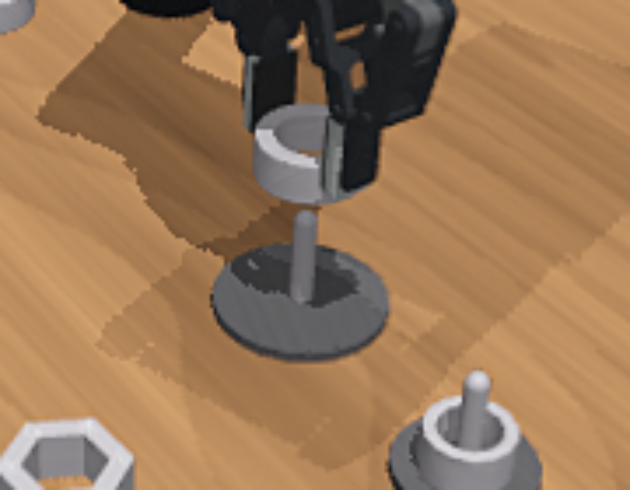

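The medium ring at crop (307,155) is centred over the rod at (305,215). Lowering it now.

Call:
apply_moves(targets=[[[-0.3,0.1,0.1,1.2,0,0,0],[-0.3,0.1,0.1,2.4,0,0,0],[-0.3,0.1,0.1,3.6,0,0,0],[-0.3,0.1,0.1,4.8,0,0,0],[-0.3,0.1,0.1,5.7,0,0,0],[-0.3,0.1,0.1,6.2,0,0,0],[-0.3,0.1,0.1,6.3,0,0,0],[-0.3,0.1,0.1,6.3,0,0,0]]])

```text
clock: 12.7
eef_pos: [451.6, 154.4, 12.1]
tcp_rot: [3.137, -0.002, 1.569]
contact_force: [-0.4, 0.1, -1.8]
opening: 0.554
```

Call:
apply_moves(targets=[[[-0.3,0,0,0.1,0,0,0],[-0.3,0,0,0.13,0,0,0],[-0.3,0,0,0.13,0,0,0],[-0.3,0,0,0.13,0,0,0]]])

```text
clock: 13.1
eef_pos: [452.0, 154.5, 11.3]
tcp_rot: [3.136, -0.003, 1.569]
contact_force: [-0.9, 0.0, 5.9]
opening: 0.558
```

Contact (about 6 N). Releasing, then going up and on toward the large ring at (443, -150.5).

Call:
apply_moves(targets=[[[0.4,0,0,0,0,0,0],[0.4,0,0,0,0,0,0],[0.4,0,0,0,0,0,0],[0.4,0,0,-2,0,0,0],[0.8,0,0,-5,0,0,0],[0.8,0,0,-9,0,0,0],[0.8,-1,0,-9,0,0,0],[0.8,-5,0,-9,0,0,0]]])

```text
clock: 13.9
eef_pos: [453.1, 105.7, 102.4]
tcp_rot: [3.132, -0.004, 1.572]
contact_force: [0.2, -0.4, -0.7]
opening: 0.9
```

Call:
apply_moves(targets=[[[0.8,-5,-0.2,0,0,0.5,0],[0.8,-10,-0.4,0,0,0.5,0],[0.8,-15,-0.6,0,0,0.5,0],[0.8,-19,-0.8,0,0,0.5,0],[0.8,-23,-1,0,0,0.5,0],[0.8,-25,-1,0,0,0.5,0],[0.8,-25.6,-1,0,0,0.5,0],[0.8,-25.6,-1,0,0,0.5,0]]])

```text
clock: 14.7
eef_pos: [443.0, -150.7, 100.7]
tcp_rot: [3.133, -0.013, 1.57]
contact_force: [-0.3, 0.8, -0.2]
opening: 0.899
```

Run:
```python
from h import *
s=r.sense();print(s["eef_pos"],s["tcp_rot"])
f=r.grab_frame("scene"); cv2.imwrite("pics/s6.png",f["pixels"][120:380,200:500,::-1].repeat(2,0).repeat(2,1))
```

```text
[ 443.03786841 -150.69111051  100.69378331] [ 3.13277955 -0.01329489  1.5704891 ]
```

View pics/s6.png

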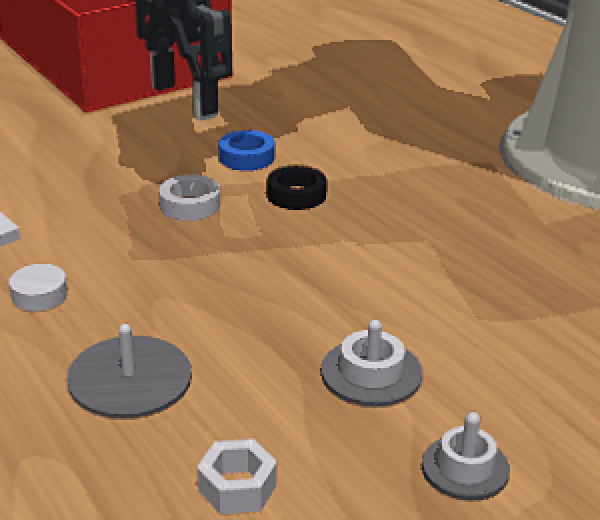

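Medium and small are seated at crop (372,358) and (468,455), and the large ring (190,197) is free under the gripper. I'll level the tool, descend and grip.

Call:
apply_moves(targets=[[[0.8,0,0,3,0.5,-0.75,0],[0.8,0,0,6,0.5,-0.75,0],[0.8,0,0,8,0.5,-0.75,0],[0.8,0,0,9.3,0.5,-0.75,0],[0.8,0,0,9.7,0.5,-0.75,0],[0.8,0,0,9.7,0.5,-0.75,0],[0,0,0,9.7,0.5,-0.75,0],[0,0,0,9.7,0.5,-0.75,0]]], newtons=50)

```text
clock: 15.55
eef_pos: [444.7, -148.8, 5.3]
tcp_rot: [3.14, 0.0, 1.572]
contact_force: [-1.7, 1.4, 12.7]
opening: 0.682
```

Call:
apply_moves(targets=[[[0,0,0,0,0,0,0],[0,0,0,0,0,0,0],[0,0,0,0,0,0,0],[0,0,0,0,0,0,0],[0,0,0,0,0,0,0]]])

```text
clock: 16.05
eef_pos: [444.8, -148.9, 5.4]
tcp_rot: [3.14, 0.0, 1.572]
contact_force: [-0.9, 0.5, 2.8]
opening: 0.676
```

Call:
apply_moves(targets=[[[0,0,0,-1,0,0,0],[0,0,0,-3,0,0,0],[0,0,0,-6,0,0,0],[0,1,1,-9,0,0,0],[0,4,3,-9.3,0,0,0],[0,7,5.5,-9.3,0,0,0],[0,10,8,-9.3,0,0,0],[0,13,10.3,-9.3,0,0,0]]])

```text
clock: 16.85
eef_pos: [548.4, -17.5, 99.4]
tcp_rot: [3.139, 0.0, 1.571]
contact_force: [-0.0, -0.4, -2.1]
opening: 0.674
```

Call:
apply_moves(targets=[[[0,3,2.4,0,0,0,0],[0,5,4,0,0,0,0],[0,7,5.6,0,0,0,0],[0,7.8,6.3,0,0,0,0],[0,7.8,6.3,1,0,0,0],[0,7.8,6.3,2.3,0,0,0],[0,7.8,6.3,2.3,0,0,0],[0,7.8,6.3,2.3,0,0,0]]])

```text
clock: 17.65
eef_pos: [610.1, 59.5, 75.6]
tcp_rot: [-3.142, 0.001, 1.57]
contact_force: [0.1, -0.3, -1.4]
opening: 0.674
```

Run:
```python
from h import *
s=r.sense();print(s["eef_pos"],s["tcp_rot"])
f=r.grab_frame("scene"); cv2.imwrite("pics/s7.png",cv2.resize(f["pixels"][200:360,180:360,::-1],None,fx=3.5,fy=3.5))
```

```text
[610.11231581  59.54555542  75.56788696] [-3.14156009e+00  6.44743828e-04  1.57044904e+00]
```

View pics/s7.png

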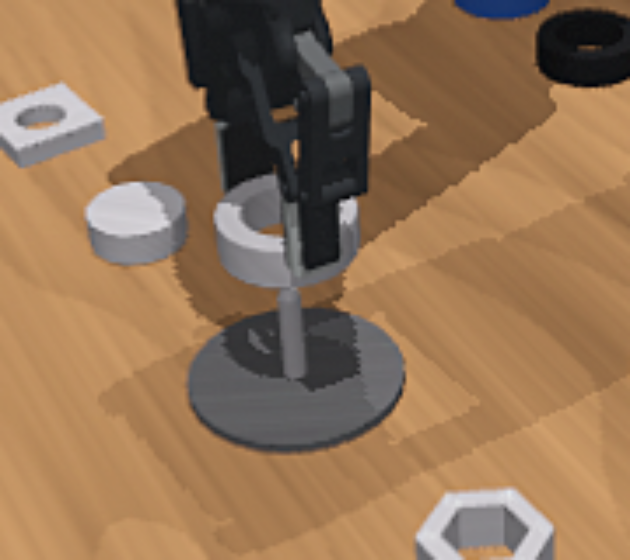

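The large ring at crop (286,230) is centred on the rod line through (290,295), with the nut and disc clear of it. Lowering.

Call:
apply_moves(targets=[[[0,0.1,0.1,1.2,0,0,0],[0,0.1,0.1,2.4,0,0,0],[0,0.1,0.1,3.6,0,0,0],[0,0.1,0.1,4.8,0,0,0],[0,0.1,0.1,5.7,0,0,0],[0,0.1,0.1,6.2,0,0,0],[0,0.1,0.1,6.4,0,0,0],[0,0.1,0.1,6.4,0,0,0]]])

```text
clock: 18.5
eef_pos: [611.8, 60.7, 12.1]
tcp_rot: [3.14, 0.001, 1.571]
contact_force: [0.1, -1.5, -1.9]
opening: 0.679
```

Call:
apply_moves(targets=[[[0,0,0,0.1,0,0,0],[0,0,0,0.13,0,0,0],[0,0,0,0.13,0,0,0],[0,0,0,0.13,0,0,0]]])

```text
clock: 18.9
eef_pos: [612.4, 60.8, 11.5]
tcp_rot: [3.139, 0.0, 1.571]
contact_force: [-0.1, 0.4, 5.6]
opening: 0.677
```

Call:
apply_moves(targets=[[[0.7,0,0,0,0,0,0],[0.7,0,0,0,0,0,0],[0.7,0,0,0,0,0,0],[0.7,0,0,0,0,0,0],[0.7,0,0,-2,0,0,0],[0.7,0,0,-5,0,0,0],[0.7,0,0,-9,0,0,0],[0.7,0,0,-12,0,0,0]]])

```text
clock: 19.7
eef_pos: [612.5, 60.9, 133.4]
tcp_rot: [3.138, 0.0, 1.571]
contact_force: [-0.0, -0.4, 0.4]
opening: 0.851
```

Call:
apply_moves(targets=[[[0.7,-4,0,-4,0,0,0],[0.7,-8,0,-6,0,0,0],[0.7,-12,0,-6,0,0,0],[0.7,-16,0,-6,0,0,0],[0.7,-20,0,-6,0,0,0],[0.7,-24,0,-6,0,0,0],[0.7,-25,0,-6,0,0,0],[0.7,-25,0,-6,0,0,0]]])

```text
clock: 20.5
eef_pos: [611.9, -190.6, 193.2]
tcp_rot: [3.139, 0.0, 1.568]
contact_force: [0.6, -0.1, -0.1]
opening: 0.852
```

Run:
```python
from h import *
s=r.sense();print(s["eef_pos"],s["contact_force"])
f={n:r.grab_frame(n) for n in("top","scene")}
cv2.imwrite("pics/s8.png",cv2.resize(f["scene"]["pixels"][190:400,160:480,::-1],None,fx=2.4,fy=2.4))
b,_=masks(f["top"])
p=dict(pL=(611.3,60.5),pM=(451,154.3),pS=(459.2,273))
for k in p:
    c=find(f["top"],b,SE["top"][k],26); print(k,c,np.round(c[0]-p[k],1))
```

```text
[ 611.91529494 -190.56276073  193.19951371] [ 0.576274   -0.09873729 -0.06992839]
pL (array([610.9,  61.1]), array([59.5, 60.8])) [-0.4  0.6]
pM (array([451.4, 154.7]), array([49. , 49.5])) [0.4 0.4]
pS (array([460.7, 274.5]), array([37.4, 38.3])) [1.5 1.5]
```

View pics/s8.png

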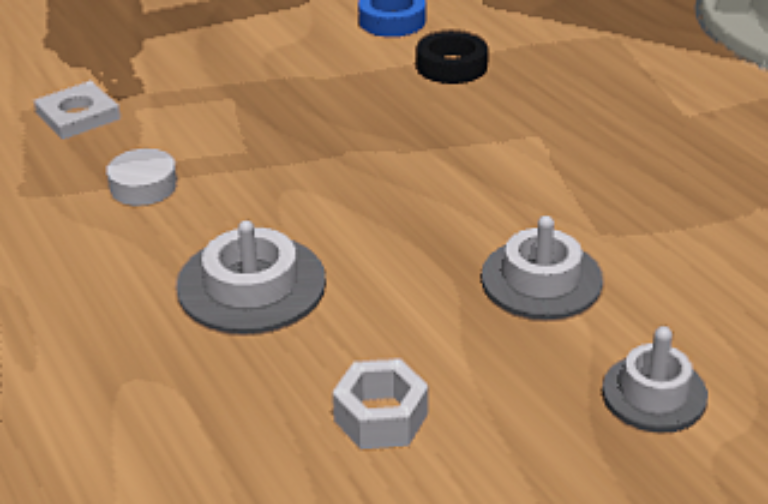

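All three rings lie flat around their rods at crop (249,265), (543,262) and (657,377). The nut, disc and square plate are where they were, and the arm is clear.

```bash
python3 -c "from rig import r; print(r.sign_off())"
```

```text
the job is handed in; nothing more can be done
None
```

All three rings are on their matching posts, and I've handed the job in at about 20.5 s of the 88 s allowed; the sign-off reports no verdict. I gripped each ring from outside and lowered it until the wrist felt about 6 N on the base before letting go, so none was dropped.

- **Centring:** the last top view puts the ring centres about 0.7 mm (large), 0.6 mm (medium) and 2.1 mm (small) from their rods. The limits are 16, 12.5 and 10 mm.
- **Flatness:** all three look flat on their bases in the last scene picture. I judged this by eye and from the release heights, and did not measure the angles.
- **Other parts:** the nut, disc and square plate look unmoved, also judged by eye. The arm was well clear with no contact force.
- **Disagreement:** base centres fitted from the oblique scene view were 5–14 mm off the top-view ones. That fit was distorted by the oblique angle and by shadows, so I used the top view. Rod positions I read from the pictures agreed with it to about 2–4 mm.
- **Failed check:** my automatic rod-tip check worked only for the large post. For the medium and small posts I relied on the base fits and on close-up views before lowering.

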